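Tip the standing carton into its marked bay and push it home

TASK

The carton stands too tall for the space under the cabinet: push it high up with the fingers so that it topples forward and lands flat inside the yellow outlined bay, then push it along the mat until its leading end rests squarely against the wooden stop strip. Only push the carton, never lift or carry it, tip it only towards the stop strip, and leave the brush, scoop, squeegee and bins where they are.

Things in the scene. Friction and masses are not known exactly. Their poses are not given: they have to be found in the camera images.
- carton: Brown cardboard carton, blue band on its upper half: 50 (x) by 90 (y) by 150 mm tall (z), about 0.25 kg, rigid. Origin: centre of its underside. It starts upright across the bay's near end, its +x pointing at the stop strip within a few degrees. Pushed near the top it tips over its front bottom edge and, once its top has moved some 50 mm, falls by itself.
- carton_foot (a point): Middle of the carton's front bottom edge, at (25, 0, 0) mm in the carton's frame: the edge it tips over. At the start it lies 15 to 28 mm inside the bay's near line.
- carton_top (a point): Middle of the carton's front top edge, at (25, 0, 150) mm in the carton's frame; once toppled forward this is at the end nearest the stop strip, down on the mat.
- bay: Marked bay, fixed on the gray mat, whose top is 3 mm above the work surface. Yellow tape, 12 mm wide, along the near end and both sides; 225 (x) by 130 mm (y) inside the tape. Origin: centre of that rectangle, on the mat. At its +x end a fixed pale wooden stop strip, 154 mm long, 22 wide, 25 high, inner face at x = +112.5 mm; the near line's inner edge is at x = -112.5 mm.
- stop_face (a point): Centre of the stop strip's inner face, 112.5 mm from the bay's centre along its +x and 12.5 mm above the mat.
- brush: Bystander: loose oak shoe brush lying bristles down, 180 mm long along its x (-91 to +90 mm), 46 mm wide, 44 mm high, hole at the handle end. Origin: on the mat below its middle. Lies beside the bay on its +y side.
- scoop: Bystander: loose yellow plastic scoop lying along its x (-105 to +100 mm), 80 mm wide, 44 mm high. Origin: on the mat. Lies beside the bay on its -y side.
- squeegee: Bystander: loose squeegee lying flat, dark handle along its x (-100 to +96 mm), head 160 mm wide, 25 mm high. Origin: on the mat, under the handle. Lies well to the left or right of the bay.
- bins: Bystander: loose stacked pair of green open plastic bins, 202 by 162 mm over the rims, 121 mm high. Origin: centre of the underside. On the other side from the squeegee.
There are look-alikes about, which are no part of the job. What is shaped like the carton but black or pink is not meant.

How it is judged:
On the way:
1. the carton has toppled forward and lies flat inside the yellow outline (height (world z) of each of carton_foot, carton_top below 0.012 m and y of carton_foot in the frame of bay between -0.03 and 0.03 m and y of carton_top in the frame of bay between -0.03 and 0.03 m and x of carton_foot in the frame of bay above -0.1245 m and linear speed of carton below 0.1 m/s), for 0.1 s.
At the end, for the whole second after the job is handed in: The carton lies flat on its front face within the outline (tape included: its middle line at most 30 mm to either side of the bay's), its leading end within 8 mm of the stop strip and square to it within 5 degrees, at rest (height (world z) of each of carton_foot, carton_top below 0.012 m and y of carton_foot in the frame of bay between -0.03 and 0.03 m and y of carton_top in the frame of bay between -0.03 and 0.03 m and x of carton_top in the frame of bay above 0.1045 m and angle between the z axis of carton and the x axis of bay, either way round below 0.09 rad and linear speed of carton below 0.01 m/s); the robot touches nothing.
It fails at once if the carton's front bottom edge leaves the mat by more than 15 mm (lifted, carried, or tipped another way) (height (world z) of carton_foot above 0.018 m).
It fails at once if the carton lies down outside the yellow outline (height (world z) of each of carton_foot, carton_top below 0.012 m and not (y of carton_foot in the frame of bay between -0.03 and 0.03 m and y of carton_top in the frame of bay between -0.03 and 0.03 m and x of carton_foot in the frame of bay above -0.1245 m)).
It fails at once if the brush, scoop, squeegee or bins are disturbed (moved more than 15 mm) (distance of any of brush, scoop, squeegee, bins from where it was at the start of the episode above 0.015 m).
It also fails if it takes over 40 s, if anything falls off the work surface, if the arm or the gripper's body presses on something with over 40 N, if the wrist force passes 120 N, or if a joint passes its speed limit or range.

ROBOT

A 6-joint arm with a two-finger parallel gripper is mounted at the origin on the work surface. World frame = base frame: x ahead of the robot, y to its left, z up, the work surface at z = 0. Lengths are in m, angles in rad, forces in N, time in s.
With the tool pointing down it reaches from about 0.325 to 0.775 m from the base axis. Payload 5.5 kg.
Tool frame: the origin (TCP) lies midway between the tips of the shut fingers; the grasp point (between the pads) lies 19 mm behind it; z points along the fingers, y is the direction in which the jaws open and shut (so a half turn about z gives the same grasp; the last joint's range is limited). The gripper opens to 85 mm and grips with 20 to 120 N. Pads are 22 mm wide; open, the fingers measure 114 mm over their backs; the gripper's body (76 mm by 85 mm) begins 54 mm behind the grasp point. The pads swing forward as they close: fully open they stand 13 mm farther back than shut.
Start: joints at [1.116, 0.091, 1.231, -0, 1.82, -0.057], TCP at [0.232, 0.553, 0.231] pointing down, gripper open.
Joint ranges: [-2.87, 2.87], [-0.86, 2.18], [0.17, 2.46], [-1.51, 4.65], [0.06, 2.69], [-2.65, 2.65]. Speed limits (rad/s): [2.57, 2.57, 3.01, 3.14, 3.14, 3.14].

INTERFACE

Orientations are given as a rotation vector (axis times angle).
In Python, from station import robot, eyes, spotter gives the robot as it stands. The module is installed in compiled form; this text tells all that it offers.
- The arm moves only by the tool drive_tool, never from a script. Its argument "moves" is a list of rows, each an object with "translation": the shift along the world's x, y, z in mm, a list of three; "roll": the turn about the world's z in degrees. In form: [{"translation": [x, y, z], "roll": roll}, ...]. A call has 1 to 8 rows; each row is the pose to reach, as a shift and turn from the pose commanded when the call began; what a row does not reach only later rows make up. A row lasts 1/10 s, in which the tool goes at most 50 mm and 8.59 degrees, less where a joint would pass 70% of its speed; a pose out of reach is approached as far as the arm can. A call with a gripper value outside its range is refused whole. "gripper" is the finger opening in mm, from 0 to 85.4, set as the call begins (left out, the last holds). The fingers move at their own pace and stop on an object; "newtons" is the grip in N (left out, the last holds). Time passes only in rows, so rows that repeat a pose let the fingers close. It gives the time, the measured TCP pose, the force and the opening at its end, in the units of the state.
- robot.sense(): the state, without advancing time (a new reading comes with each control period).
- eyes.grab_frame(name): name is "side" or "top" or "wrist"; returns the picture (420x560x3 uint8, blue, green, red); there is no depth.
- eyes.calibration(name): a dict with "mtx" (3x3 intrinsics, pixels), "rvec" (rotation vector, rad) and "tvec" (3), from world to camera coordinates, as OpenCV has them; the wrist camera has in their place "T_tool_cam" (4x4, takes a point from camera to tool coordinates, whose origin is the TCP and whose axes are the flange's). Camera axes: x right, y down, z forward; pixel columns grow to the right and rows downward; lengths in m; the calibration is good to about 2 mm. A picture is of the moment at which its call begins: read the wrist's pose just before it. calibration takes no time and is no camera call.
- robot.job_done(): hands the job in, once; it reports no verdict.
Trained networks look in the newest picture that a camera, given by its name, has taken for a name from the list of things; names that differ only in an ending like _2 or _b are one class to them, and where a whole thing is asked for, a point or a joint stands for the part that bears it (a point fixed in the world has none). Each returns a list of dicts, best first, with "score" (0 to 1); they miss things now and then, are a little off and sometimes report something else, mostly with a low value. They report only what shows in the picture. A call takes as long as a camera call. They do not tell look-alikes from the thing itself.
- spotter.search_frame(camera, target): "location" ([x, y, z] in m, in world coordinates, good to about 4 mm: the middle of the surface that is visible of it).
- spotter.regions_of(camera, target): "mask" (420x560 bool, what is visible of it).
- spotter.spot_point(camera, target): "location" ([x, y, z] in m, in world coordinates, good to about 4 mm: a listed point, or the origin of a listed thing).
The state is a dict: "time_s": time; "joint_positions": joint angles; "joint_vel": joint speeds; "effort": joint torques, N m; "eef_pos": TCP position; "tool_rot": TCP orientation; "contact_force": force on the tool from outside, world axes, zero at the start; "moment": the same for the moment, N m; "gripper_width": opening from 0.0 (shut) to 1.0 (fully open).
Only numpy, scipy, OpenCV 4.12 (cv2) and the standard library are available. Lean on these libraries where they do the work, as an engineer would, in place of code of your own. Each camera call takes 0.05 s, during which the arm holds its last target.

## Working session

There is one attempt and no reset: what is moved stays moved. The work goes in short steps, Python scripts to look and compute and a tool call to move; the robot and the scene stay as the last step left them, time stands still between calls to the robot, and variables do not carry over. Pictures are saved under pics/ and viewed, and the job is handed in when it is done.

Besides the shell and the picture viewer there is one more tool, called after ">>>" as name(argument=value, ...) on one line, values as JSON. drive_tool: Moves the arm, as the interface text tells. Its arguments: {"type":"object","properties":{"moves":{"type":"array"},"gripper":{"type":"number"},"newtons":{"type":"number"}},"required":["moves"]}

```bash
mkdir -p pics; python3 - <<'E'
from station import robot, eyes, spotter
import cv2
s=robot.sense();print(s)
for n in ["top","side"]:
    cv2.imwrite(f"pics/{n}0.png",eyes.grab_frame(n))
    for t in ["carton","carton_foot","carton_top","bay","stop_face"]:
        try:
            print(n,t,[(round(d["score"],2),d["location"]) for d in spotter.spot_point(n,t)])
        except Exception as e: print(n,t,e)
E
```

```text
{'time_s': 0.0, 'joint_positions': array([ 1.11627384e+00,  9.18584047e-02,  1.23191342e+00,  2.38557932e-05,
        1.81981721e+00, -5.67194485e-02]), 'joint_vel': array([ 9.57375458e-04, -7.84644854e-05,  1.30257688e-05, -9.78953327e-05,
       -5.19553243e-04, -5.52447164e-04]), 'effort': array([ 6.18868271e-04, -4.58745039e+01, -4.18006611e+01,  7.22566540e-06,
        1.21015403e-02, -1.91134916e-05]), 'eef_pos': array([0.23231106, 0.55287961, 0.23013561]), 'tool_rot': array([-6.20642085e-01, -3.07913734e+00,  3.02431936e-03]), 'contact_force': array([-0.68526071,  0.16981863, -1.01572399]), 'moment': array([-0.02901387,  0.02900348, -0.01627762]), 'gripper_width': 0.999105993975001}
top carton [(0.92, [0.4104, 0.3439, 0.0015]), (0.82, [0.5491, -0.2767, 0.0066]), (0.6, [0.495, -0.0556, 0.0012]), (0.58, [0.3978, -0.2017, 0.0034])]
top carton_foot [(0.86, [0.4256, 0.3204, 0.0042]), (0.78, [0.5111, -0.0439, 0.005]), (0.78, [0.5605, -0.3021, 0.0066]), (0.77, [0.4062, -0.2244, 0.0007])]
top carton_top [(0.92, [0.4055, -0.2209, 0.1514]), (0.91, [0.5127, -0.045, 0.1556]), (0.82, [0.4223, 0.3242, 0.1487]), (0.38, [0.5088, 0.1306, 0.0051])]
top bay []
top stop_face [(0.86, [0.6749, 0.0698, 0.0154])]
side carton [(0.76, [0.3987, -0.2027, 0.0032]), (0.71, [0.5504, -0.2815, 0.008]), (0.64, [0.4908, -0.0581, 0.0037])]
side carton_foot [(0.96, [0.4083, -0.2191, 0.0024]), (0.91, [0.4255, 0.317, 0.0049]), (0.56, [0.5589, -0.2956, 0.005])]
side carton_top [(0.96, [0.5166, -0.0424, 0.1513]), (0.89, [0.4258, 0.3184, 0.1556]), (0.76, [0.4113, -0.2226, 0.1541]), (0.57, [0.5554, -0.3025, 0.1554])]
side bay []
side stop_face [(0.85, [0.6768, 0.0704, 0.0181]), (0.38, [0.5161, -0.0393, 0.153])]
```

View pics/top0.png

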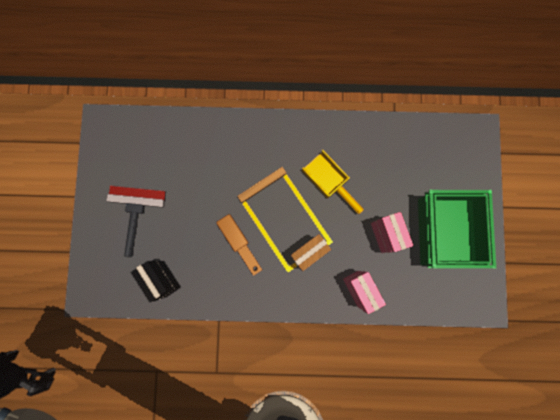

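View pics/side0.png

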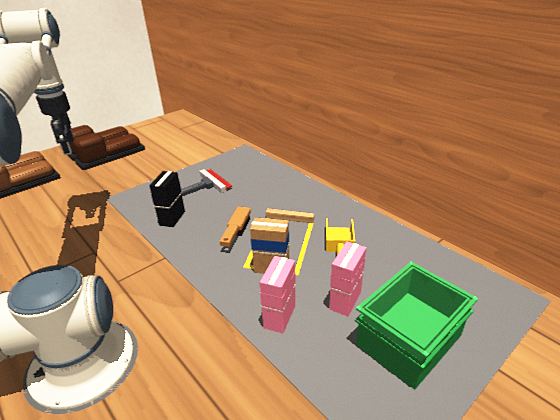

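The top view shows the bay, with the stop strip around (262,185) and its near end around (305,258). The brown carton is at (311,252). The black carton at (155,280) and the pink ones at (397,232) and (367,293) are decoys. I'll enlarge this area to get the corners.

```bash
cat > h.py <<'E'
import numpy as np, cv2
from station import eyes
def proj(n,P):
    c=eyes.calibration(n);return cv2.projectPoints(np.float64(P).reshape(-1,3),np.float64(c["rvec"]),np.float64(c["tvec"]),np.float64(c["mtx"]),None)[0].reshape(-1,2)
def back(n,uv,z):
    c=eyes.calibration(n);R=cv2.Rodrigues(np.float64(c["rvec"]))[0];t=np.float64(c["tvec"]).ravel();K=np.float64(c["mtx"])
    uv=np.float64(uv).reshape(-1,2);d=np.c_[uv,np.ones(len(uv))]@np.linalg.inv(K).T@R;o=-R.T@t
    return o+d*((z-o[2])/d[:,2])[:,None]
E
python3 - <<'E'
from h import *
im=cv2.imread("pics/top0.png")
cv2.imwrite("pics/top0c.png",cv2.resize(im[160:280,210:370],None,fx=5,fy=5,interpolation=cv2.INTER_CUBIC))
im=cv2.imread("pics/side0.png")
cv2.imwrite("pics/side0c.png",cv2.resize(im[190:290,210:370],None,fx=5,fy=5,interpolation=cv2.INTER_CUBIC))
E
```

```text
(no output)
```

View pics/top0c.png

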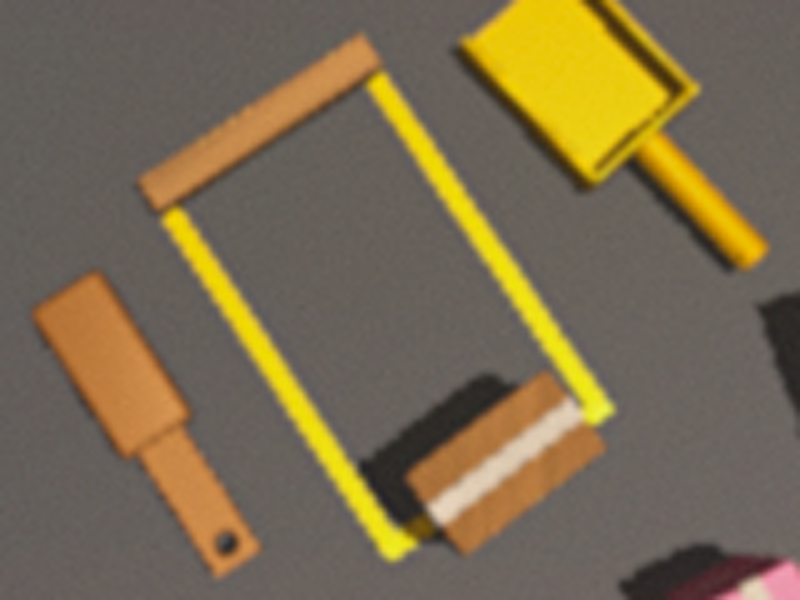

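View pics/side0c.png

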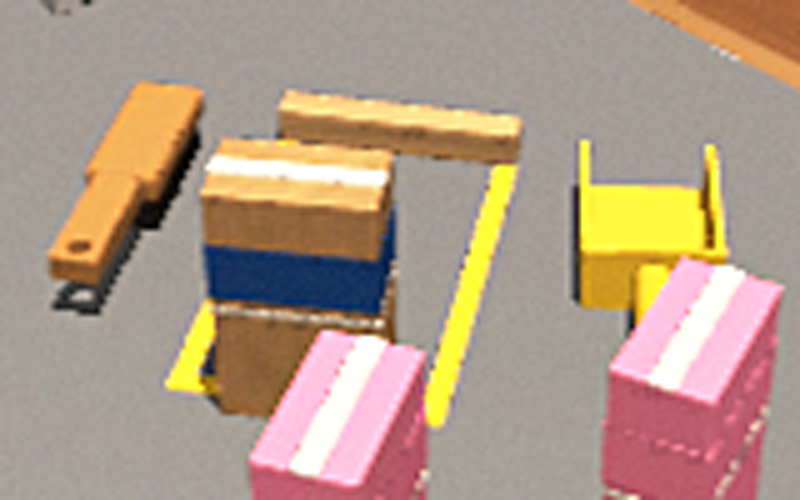

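```bash
cat >> h.py <<'E'
from scipy.optimize import least_squares
def full(p,o=(210,160)): return (np.float64(p)+.5)/5-.5+np.float64(o)
def fitpose(n,loc,uv):
    loc=np.float64(loc)
    def W(q):
        c,s=np.cos(q[2]),np.sin(q[2]);return np.c_[q[0]+c*loc[:,0]-s*loc[:,1],q[1]+s*loc[:,0]+c*loc[:,1],loc[:,2]]
    r=least_squares(lambda q:(proj(n,W(q))-uv).ravel(),[.58,0,.6]);return r.x,np.abs(r.fun).max()
E
python3 - <<'E'
from h import *
loc=[[-.1245,.077,.003],[-.1245,-.077,.003],[.1345,.077,.028],[.1345,-.077,.028],[.1125,.077,.028],[.1125,-.077,.028]]
uv=full([[395,560],[615,410],[138,183],[362,35],[160,212],[383,70]])
b,e=fitpose("top",loc,uv);print("bay",b,np.degrees(b[2]),e)
for z in(.153,):
    c,e2=fitpose("top",[[.025,.045,z],[.025,-.045,z],[-.025,-.045,z],[-.025,.045,z]],full([[407,478],[548,372],[607,447],[462,553]]));print("carton",c,np.degrees(c[2]),e2)
R=np.array([[np.cos(b[2]),-np.sin(b[2])],[np.sin(b[2]),np.cos(b[2])]])
print("carton in bay",(c[:2]-b[:2])@R, "foot",(c[:2]+.025*np.array([np.cos(c[2]),np.sin(c[2])])-b[:2])@R)
# pink nearest, brush, scoop
P=back("top",full([[215,578],[262,548],[768,250],[592,185]]),.03);print(P,(P[:,:2]-b[:2])@R)
print(proj("side",[[c[0],c[1],.153]]))
E
```

```text
bay [0.58186023 0.0040237  0.62106371] 35.58432922460964 1.0839056930300046
carton [ 0.49149608 -0.05951575  0.66085109] 37.86397834252191 0.8333169891972148
carton in bay [-0.11046319  0.00090886] foot [-0.08548297  0.00190329]
[[ 0.42638435  0.09303274  0.03      ]
 [ 0.4434286   0.0675885   0.03      ]
 [ 0.61671385 -0.21234129  0.03      ]
 [ 0.65128735 -0.11263508  0.03      ]] [[-0.0746479   0.16285899]
 [-0.07559251  0.13224815]
 [-0.09755786 -0.19624232]
 [-0.01142152 -0.13527359]]
[[268.33734637 224.39400715]]
```

```bash
python3 - <<'E'
from h import *
from station import robot
s=robot.sense();R=cv2.Rodrigues(s["tool_rot"])[0];print(R.round(3))
y=np.degrees(np.arctan2(R[1,1],R[0,1]));print("yaw y axis",y,"target 127.3 or -52.7; q6",s["joint_positions"][5])
for k in(127.3,-52.7):print((k-y+180)%360-180)
a=np.radians(36.7);d=np.array([np.cos(a),np.sin(a)])
c=np.array([.4915,-.0595]);g=c-.075*d;print(g,(g-s["eef_pos"][:2])*1000)
E
```

```text
[[-0.922  0.387  0.   ]
 [ 0.387  0.922 -0.   ]
 [-0.    -0.    -1.   ]]
yaw y axis 67.20896441401737 target 127.3 or -52.7; q6 -0.056697209329143086
60.09103558598264
-119.90896441401738
[ 0.43136683 -0.10432189] [ 198.93593739 -657.48609675]
```

>>> drive_tool(moves=[{"translation": [15,-48,0],"roll": -8.5},{"translation": [29,-95,0],"roll": -17},{"translation": [43,-142,0],"roll": -25.5},{"translation": [57,-189,0],"roll": -34},{"translation": [71,-236,0],"roll": -42.5},{"translation": [86,-283,0],"roll": -51},{"translation": [100,-330,0],"roll": -59.5},{"translation": [114,-377,0],"roll": -68}], gripper=40)

```text
time_s: 1.4
eef_pos: [0.3465, 0.1744, 0.2316]
tool_rot: [2.242, 2.199, 0.002]
contact_force: [0.6, 0.1, -0.6]
gripper_width: 0.471
```

>>> drive_tool(moves=[{"translation": [12,-42,0],"roll": -8},{"translation": [24,-84,0],"roll": -16},{"translation": [37,-126,0],"roll": -24},{"translation": [49,-168,0],"roll": -32},{"translation": [61,-210,0],"roll": -40},{"translation": [74,-250,0],"roll": -47},{"translation": [85,-279,0],"roll": -52},{"translation": [85,-279,0],"roll": -52}])

```text
time_s: 2.2
eef_pos: [0.4317, -0.1059, 0.2306]
tool_rot: [2.98, 0.992, -0.002]
contact_force: [-0.9, 0.3, -0.3]
gripper_width: 0.462
```

```bash
python3 - <<'E'
from h import *
from station import robot
s=robot.sense();R=cv2.Rodrigues(s["tool_rot"])[0];print(s["eef_pos"],np.degrees(np.arctan2(R[1,1],R[0,1])))
im=eyes.grab_frame("side");cv2.imwrite("pics/side1.png",im)
im=eyes.grab_frame("wrist");cv2.imwrite("pics/wrist1.png",im)
E
```

```text
[ 0.43174386 -0.10587388  0.23057863] -53.163858165114355
```

View pics/side1.png

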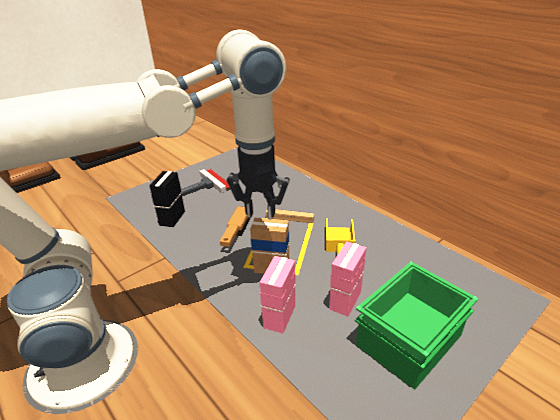

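View pics/wrist1.png

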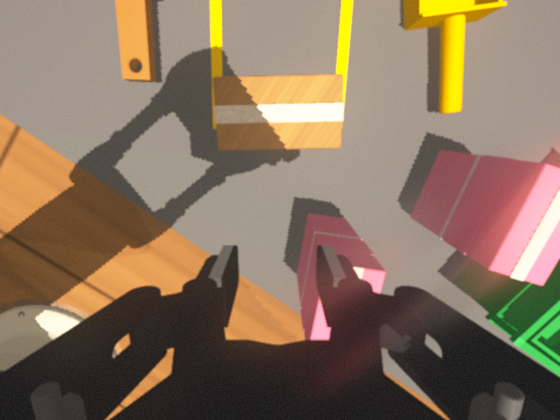

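The wrist view shows the carton centred ahead of the fingers, with its top at (280,112). The pink decoy at (345,270) is behind the fingers and clear of them. Next I lower the tool and push gently.

>>> drive_tool(moves=[{"translation": [0,0,-40],"roll": 0},{"translation": [0,0,-80],"roll": 0},{"translation": [0,0,-105],"roll": 0},{"translation": [8,6,-105],"roll": 0},{"translation": [16,12,-105],"roll": 0},{"translation": [24,18,-105],"roll": 0},{"translation": [28,21,-105],"roll": 0}])

```text
time_s: 3.0
eef_pos: [0.4614, -0.0809, 0.1285]
tool_rot: [2.975, 1.004, 0.005]
contact_force: [0.5, -0.8, -0.9]
gripper_width: 0.468
```

>>> drive_tool(moves=[{"translation": [5,4,0],"roll": 0},{"translation": [10,7.5,0],"roll": 0},{"translation": [15,11,0],"roll": 0},{"translation": [20,15,0],"roll": 0}])

```text
time_s: 3.4
eef_pos: [0.4798, -0.0667, 0.1263]
tool_rot: [-2.978, -1.002, 0.0]
contact_force: [-0.2, 0.2, 0.5]
gripper_width: 0.472
```

```bash
python3 - <<'E'
from h import *
im=eyes.grab_frame("side");cv2.imwrite("pics/side2.png",im[150:330,150:400].repeat(3,0).repeat(3,1))
E
```

```text
(no output)
```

View pics/side2.png

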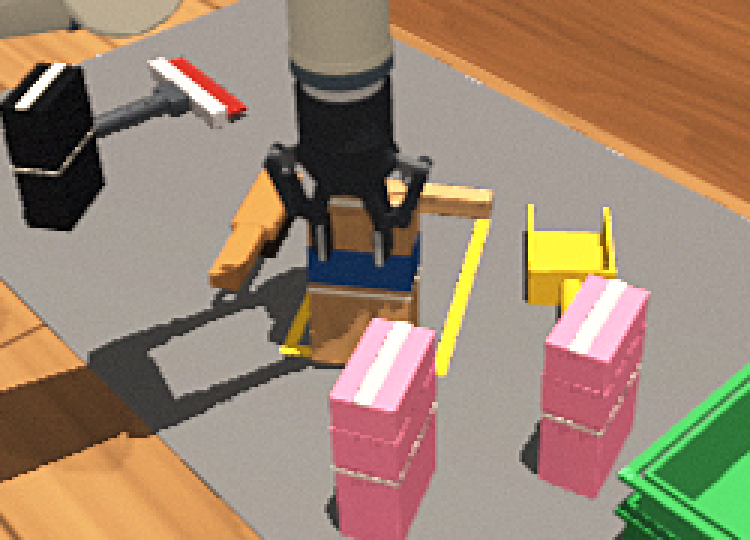

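The fingers are at the height of the blue band and the carton has started tipping, with its back base edge lifting. I keep pushing slowly.

>>> drive_tool(moves=[{"translation": [5,4,0],"roll": 0},{"translation": [10,7.5,0],"roll": 0},{"translation": [15,11,0],"roll": 0},{"translation": [20,15,0],"roll": 0},{"translation": [25,19,0],"roll": 0},{"translation": [25,19,0],"roll": 0}])

```text
time_s: 4.05
eef_pos: [0.5049, -0.0473, 0.1262]
tool_rot: [-2.977, -1.003, -0.0]
contact_force: [-0.2, 0.1, -0.4]
gripper_width: 0.464
```

```bash
python3 - <<'E'
from h import *
im=eyes.grab_frame("side");cv2.imwrite("pics/side3.png",im[150:330,150:400].repeat(3,0).repeat(3,1))
E
```

```text
(no output)
```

View pics/side3.png

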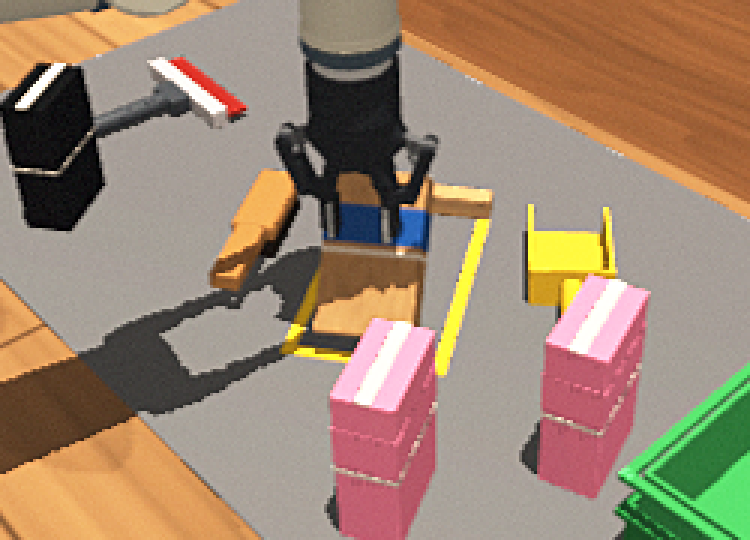

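The carton now leans forward well, tilted about 20°, and hasn't fallen yet. I'll push a little further.

>>> drive_tool(moves=[{"translation": [5,4,0],"roll": 0},{"translation": [10,7.5,0],"roll": 0},{"translation": [14,10.5,0],"roll": 0},{"translation": [14,10.5,0],"roll": 0},{"translation": [14,10.5,0],"roll": 0},{"translation": [14,10.5,0],"roll": 0}])

```text
time_s: 4.7
eef_pos: [0.5183, -0.0374, 0.1262]
tool_rot: [-2.977, -1.002, 0.0]
contact_force: [0.1, 0.5, -0.7]
gripper_width: 0.469
```

```bash
python3 - <<'E'
from h import *
im=eyes.grab_frame("side");cv2.imwrite("pics/side4.png",im[150:330,150:400].repeat(3,0).repeat(3,1))
E
```

```text
(no output)
```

View pics/side4.png

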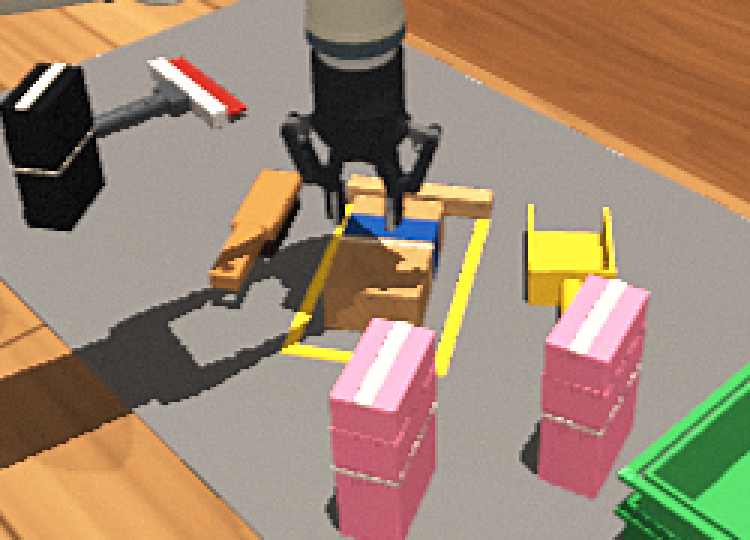

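The carton has toppled and lies flat in the bay. I back off to the near side and measure.

>>> drive_tool(moves=[{"translation": [-15,-11,20],"roll": 0},{"translation": [-35,-27,50],"roll": 0},{"translation": [-60,-46,80],"roll": 0},{"translation": [-85,-66,100],"roll": 0},{"translation": [-90,-70,100],"roll": 0},{"translation": [-90,-70,100],"roll": 0}])

```text
time_s: 5.35
eef_pos: [0.4283, -0.1079, 0.2268]
tool_rot: [2.977, 0.999, 0.003]
contact_force: [0.4, 0.6, -0.3]
gripper_width: 0.465
```

```bash
python3 - <<'E'
from h import *
from station import robot
s=robot.sense();print(s["eef_pos"],s["tool_rot"])
im=eyes.grab_frame("top");cv2.imwrite("pics/top5.png",im);cv2.imwrite("pics/top5c.png",cv2.resize(im[160:280,210:370],None,fx=5,fy=5,interpolation=cv2.INTER_CUBIC))
s=robot.sense();np.savez("w5.npz",p=s["eef_pos"],r=s["tool_rot"])
cv2.imwrite("pics/wrist5.png",eyes.grab_frame("wrist"))
E
```

```text
[ 0.42826908 -0.10792279  0.22678045] [2.97736706e+00 9.99014313e-01 2.74388475e-03]
```

View pics/top5c.png

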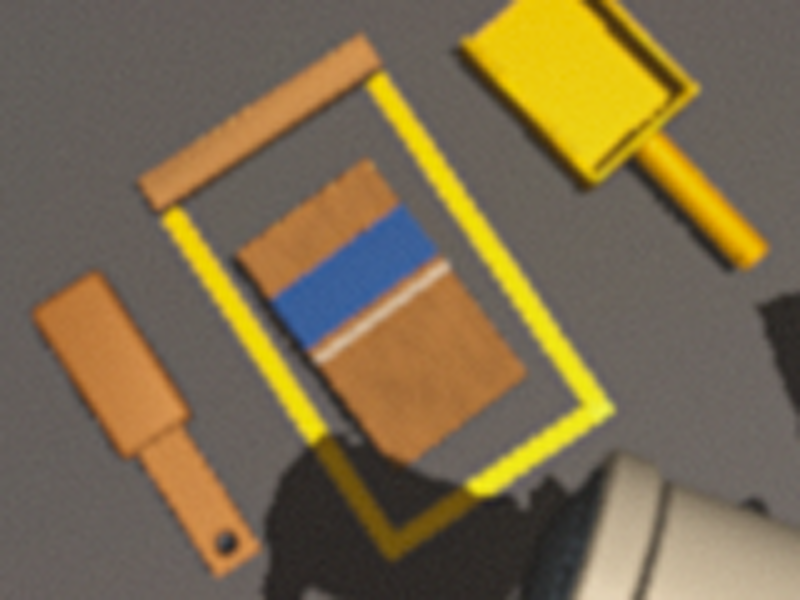

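View pics/wrist5.png

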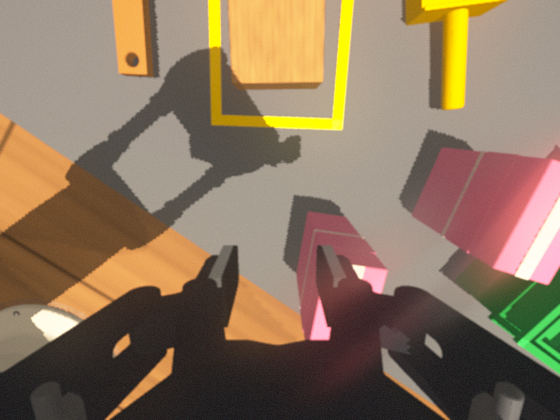

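The top view shows the carton flat and inside the outline, with crop corners (237,255), (372,160), (525,375) and (398,468). Fitting its pose from these:

```bash
cat >> h.py <<'E'
B=np.array([.58186,.00402,.62106]);RB=np.array([[np.cos(B[2]),-np.sin(B[2])],[np.sin(B[2]),np.cos(B[2])]])
def carton(uv): # order: lead-left, lead-right, rear-right, rear-left
    z=.053;c,e=fitpose("top",[[.075,.045,z],[.075,-.045,z],[-.075,-.045,z],[-.075,.045,z]],uv)
    d=np.array([np.cos(c[2]),np.sin(c[2])])
    print("carton",c,np.degrees(c[2]),"rel yaw",np.degrees(c[2]-B[2]),"err",e)
    for n,k in(("lead",.075),("foot",-.075)):print(n,c[:2]+k*d,(c[:2]+k*d-B[:2])@RB)
    return c
E
python3 - <<'E'
from h import *
carton(full([[237,255],[372,160],[525,375],[398,468]]))
print(back("top",full([[160,212],[383,70]]),.028))
E
```

```text
carton [0.57324844 0.00401184 0.65443151] 37.49616343107839 rel yaw 1.9120466066834845 err 0.9522467455645369
lead [0.63275299 0.04966497] [0.06795004 0.00750681]
foot [ 0.51374388 -0.04164128] [-0.08196645  0.00250202]
[[0.62999836 0.13146032 0.028     ]
 [0.71499388 0.00731403 0.028     ]]
```

The gap to the stop is about 45 mm, yaw is 1.9° off square and the lateral offset is about 5 mm. I align the tool with the bay, lower it behind the rear end and push.

>>> drive_tool(moves=[{"translation": [18,15,-30],"roll": -1.5},{"translation": [37,31,-70],"roll": -1.5},{"translation": [37,31,-115],"roll": -1.5},{"translation": [37,31,-160],"roll": -1.5},{"translation": [37,31,-198],"roll": -1.5},{"translation": [37,31,-201],"roll": -1.5},{"translation": [37,31,-201],"roll": -1.5}])

```text
time_s: 6.15
eef_pos: [0.4647, -0.0755, 0.024]
tool_rot: [-2.988, -0.964, 0.005]
contact_force: [-0.5, -0.0, 0.4]
gripper_width: 0.47
```

>>> drive_tool(moves=[{"translation": [12,8.5,0],"roll": 0},{"translation": [24,17,0],"roll": 0},{"translation": [33,23.5,0],"roll": 0},{"translation": [40,28.5,0],"roll": 0},{"translation": [46,32.5,0],"roll": 0},{"translation": [52,37,0],"roll": 0},{"translation": [58,41,0],"roll": 0},{"translation": [64,45.5,0],"roll": 0}])

```text
time_s: 6.95
eef_pos: [0.5298, -0.0308, 0.0253]
tool_rot: [2.99, 0.963, -0.0]
contact_force: [-1.4, -1.2, 1.2]
gripper_width: 0.466
```

```bash
python3 - <<'E'
from h import *
from station import robot
s=robot.sense();print(s["eef_pos"],s["tool_rot"],(s["eef_pos"][:2]-B[:2])@RB)
im=eyes.grab_frame("top");cv2.imwrite("pics/top6c.png",cv2.resize(im[160:280,210:370],None,fx=5,fy=5,interpolation=cv2.INTER_CUBIC))
E
```

```text
[ 0.52978002 -0.03080642  0.02534762] [ 2.99024501e+00  9.62552568e-01 -3.60699553e-04] [-0.06262008  0.00198221]
```

View pics/top6c.png

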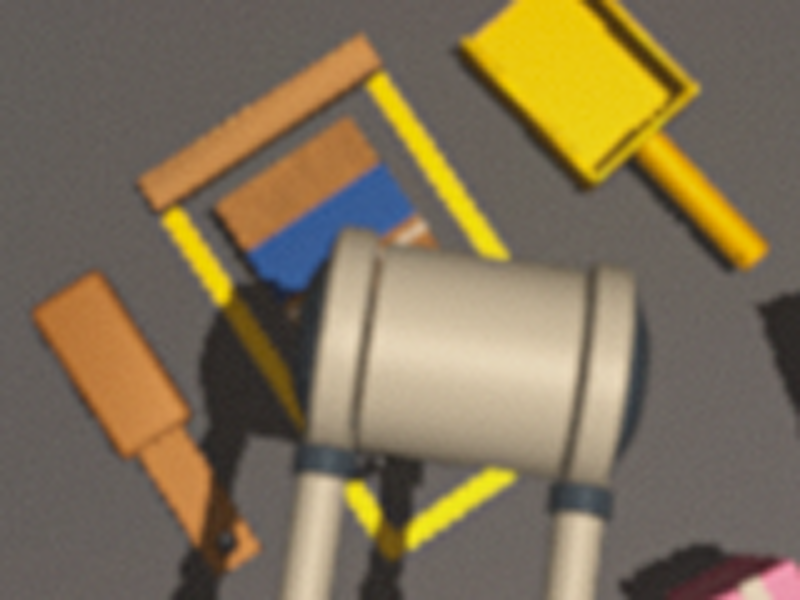

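The leading corners are at (217,208) and (350,117), so the carton is square with about 14–18 mm to go. I push on slowly to contact.

>>> drive_tool(moves=[{"translation": [4,3,0],"roll": 0},{"translation": [8,6,0],"roll": 0},{"translation": [10,7,0],"roll": 0},{"translation": [11,8,0],"roll": 0},{"translation": [11,8,0],"roll": 0}])

```text
time_s: 7.5
eef_pos: [0.5406, -0.0226, 0.0251]
tool_rot: [-2.99, -0.963, -0.0]
contact_force: [-0.3, 0.4, 0.8]
gripper_width: 0.469
```

>>> drive_tool(moves=[{"translation": [0.8,0.6,0],"roll": 0},{"translation": [1.6,1.2,0],"roll": 0},{"translation": [1.6,1.2,0],"roll": 0}])

```text
time_s: 7.8
eef_pos: [0.542, -0.0216, 0.0252]
tool_rot: [-2.99, -0.963, -0.0]
contact_force: [-0.9, -0.5, 0.6]
gripper_width: 0.463
```

```bash
python3 - <<'E'
from h import *
im=eyes.grab_frame("top");cv2.imwrite("pics/top7c.png",cv2.resize(im[160:280,210:370],None,fx=5,fy=5,interpolation=cv2.INTER_CUBIC))
E
```

```text
(no output)
```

View pics/top7c.png

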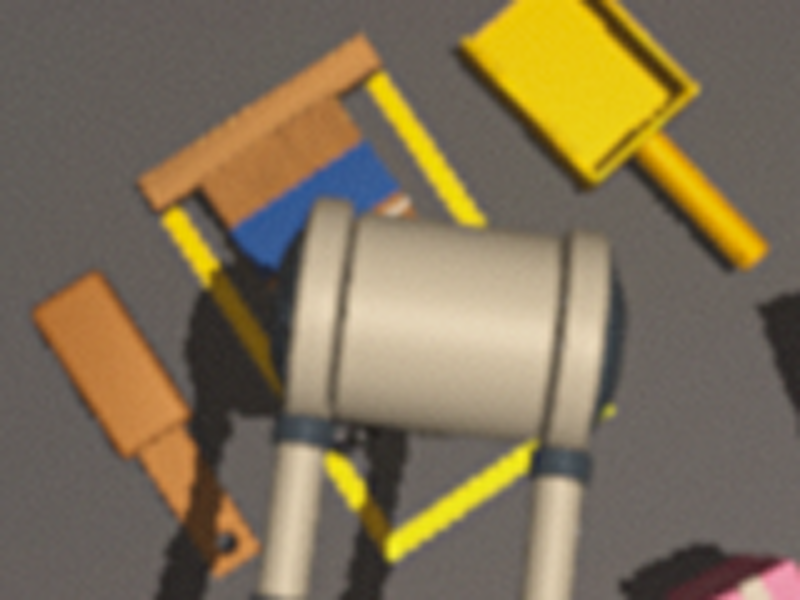

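The leading edge is now about at the strip, but the force doesn't show contact yet. I go on in small steps until it rises.

>>> drive_tool(moves=[{"translation": [0.8,0.6,0],"roll": 0},{"translation": [1.6,1.2,0],"roll": 0},{"translation": [1.6,1.2,0],"roll": 0}])

```text
time_s: 8.15
eef_pos: [0.5434, -0.0205, 0.0252]
tool_rot: [-2.99, -0.963, 0.001]
contact_force: [-1.8, -0.5, 0.1]
gripper_width: 0.468
```

>>> drive_tool(moves=[{"translation": [0.8,0.6,0],"roll": 0},{"translation": [0.8,0.6,0],"roll": 0}])

```text
time_s: 8.35
eef_pos: [0.5434, -0.0205, 0.0252]
tool_rot: [2.99, 0.963, -0.005]
contact_force: [-6.9, -3.1, 2.2]
gripper_width: 0.469
```

The tool stalled and the force rose to about 8 N, so the carton is against the strip. I back off and check.

>>> drive_tool(moves=[{"translation": [-8,-6,0],"roll": 0},{"translation": [-30,-22,10],"roll": 0},{"translation": [-55,-40,50],"roll": 0},{"translation": [-80,-58,100],"roll": 0},{"translation": [-105,-77,150],"roll": 0},{"translation": [-115,-85,200],"roll": 0},{"translation": [-115,-85,200],"roll": 0},{"translation": [-115,-85,200],"roll": 0}])

```text
time_s: 9.15
eef_pos: [0.4303, -0.1058, 0.23]
tool_rot: [2.986, 0.96, 0.012]
contact_force: [0.6, 0.4, 0.3]
gripper_width: 0.469
```

```bash
python3 - <<'E'
from h import *
from station import spotter
im=eyes.grab_frame("top");cv2.imwrite("pics/top8c.png",cv2.resize(im[160:280,210:370],None,fx=5,fy=5,interpolation=cv2.INTER_CUBIC))
im=eyes.grab_frame("side");cv2.imwrite("pics/side8.png",im)
E
```

```text
(no output)
```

View pics/top8c.png

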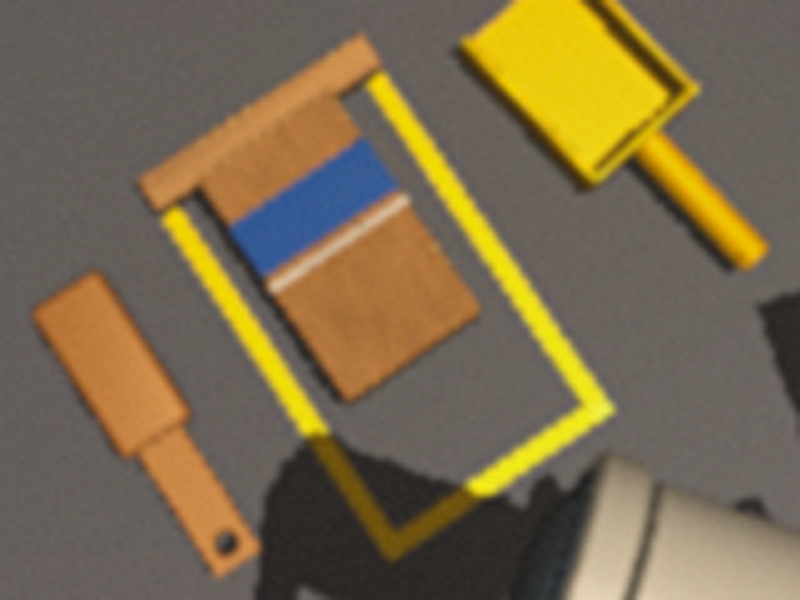

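View pics/side8.png

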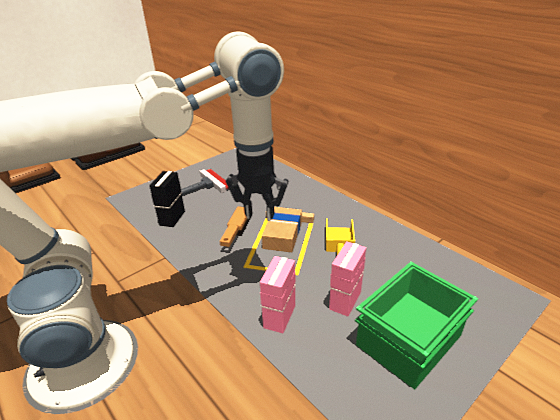

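```bash
python3 - <<'E'
from h import *
carton(full([[200,186],[336,96],[481,311],[347,404]]))
from station import robot
print(robot.sense()["contact_force"])
print(robot.job_done())
E
```

```text
carton [0.60886137 0.02812682 0.61877579] 35.453241060320806 rel yaw -0.13087576407409496 err 0.8006659980767665
lead [0.66995555 0.0716297 ] [0.11098669 0.00372182]
foot [ 0.54776718 -0.01537606] [-0.03901292  0.00406445]
[ 0.17097865 -0.44068549 -0.8028056 ]
the job is handed in; nothing more can be done
None
```

The carton is toppled flat inside the yellow bay and pushed up against the wooden stop strip, and the job is handed in. I tipped it with a slow push near the top, then pushed it along the mat until the tool stalled at about 8 N.

Last checks, from fitting the carton's corners in the top picture after the arm had backed off:

| Check | Measured | Required |
|---|---|---|
| Leading end from stop face | about 1.5 mm | within 8 mm |
| Middle line off the bay's | about 4 mm | within 30 mm |
| Square to the strip | about 0.1° | within 5° |

- **Precision:** the fit leaves up to about 0.8 pixel of corner error, and the camera calibration is good to about 2 mm. The 1.5 mm gap is therefore consistent with the contact the force showed.
- **Other objects:** the brush and scoop show no visible movement in the top pictures. In the last side picture the squeegee and bins look to be where they started, though I did not measure them.
- **Arm:** it was clear of everything, with a force reading near zero.
- **Time:** the run took about 9.3 s of the 40 s allowed.

No check failed. The networks found no bay origin in either picture, so I fitted the bay from its corners. The stop face found by the network agreed with that fit.

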